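# Lock the sprung cutting stop into the slotted soap rail

## Robot

A 6-joint arm with a two-finger parallel gripper is mounted at the origin on a cart in front of the work surface, level with it; the furniture and walls round the work are solid. World frame = base frame: x ahead of the robot, y to its left, z up, the work surface at z = 0. Lengths are in mm, angles in rad, forces in N, time in s.
With the tool pointing down it reaches from about 350 to 925 mm from the base axis. Payload 6.4 kg.
Tool frame: the origin (TCP) lies at the very end of the fingers, on their centre line; the grasp point (between the pads) lies 19 mm behind it; z points along the fingers, y is the direction in which the jaws open and shut (so a half turn about z gives the same grasp; the last joint's range is limited). The gripper opens to 94 mm and grips with 3 to 60 N. Pads are 16 mm wide; open, the fingers measure 119 mm over their backs; the gripper's body (75 mm by 177 mm) begins 78 mm behind the grasp point.
Start: joints at [-1.496, 0.245, 1.558, -0, 1.339, -0.174], TCP at [160.061, -629.995, 205.455] pointing down, gripper open.
Joint ranges: [-3.13, 3.13], [-1.02, 2.26], [0.13, 2.54], [-0.95, 4.09], [0.21, 2.88], [-2.74, 2.74]. Speed limits (rad/s): [2.57, 2.57, 3.14, 3.14, 3.14, 3.14].

## Interface

Orientations are given as [roll, pitch, yaw] about the fixed x, y, z axes, in that order (R = Rz(yaw) Ry(pitch) Rx(roll)).
In Python, from cell import bot, imaging, sign_off gives the robot as it stands. The module is installed in compiled form; this text tells all that it offers.
- The arm moves only by the shell command python3 -m jog 'ROWS' [FORCE]. ROWS is a JSON object of lists of equal length, an entry for each row: "offset": the shift along the tool's x, y, z in m, a list of three; "twist": the turn, a rotation vector about the tool's x, y, z in rad, a list of three; "fingers": the gripper command: -1 is shut, 1 is fully open, values between are in proportion. In form: {"offset": [[dx, dy, dz], ...], "twist": [[wx, wy, wz], ...], "fingers": [fingers, ...]}. A call has exactly 8 rows; each row shifts and turns the commanded pose from where the row before left it, along the tool's axes as they then stand; what a row does not reach is not made up. A row lasts 1/12 s, in which the tool goes at most 41.7 mm and 7.16 degrees, less where a joint would pass 70% of its speed; a pose out of reach is approached as far as the arm can. A call is refused whole if a number of a shift passes 0.0417 or a number of a turn 0.125, either way. A call with a gripper value outside its range is refused whole. The fingers move at their own pace and stop on an object; FORCE is the grip in N (left out, the last holds). Time passes only in rows, so rows that do not move let the fingers close, or fill a call up. It gives the time, the measured TCP pose, the force and the opening at its end, in the units of the state.
- bot.sense(): the state, without advancing time (a new reading comes with each control period).
- imaging.get_image(name): name is "scene" or "top" or "wrist"; returns the picture (420x560x3 uint8, red, green, blue); there is no depth.
- imaging.camera_model(name): a dict with "camera_matrix" (3x3 intrinsics, pixels), "eye" and "orientation" of the camera in the world. Camera axes: x right, y down, z forward; pixel columns grow to the right and rows downward; lengths in mm; the calibration is good to about 2 mm. A picture is of the moment at which its call begins: read the wrist's pose just before it. camera_model takes no time and is no camera call; for the wrist camera it gives the pose at the moment of the call.
- sign_off(): hands the job in, once; it reports no verdict.
The state is a dict: "time_s": time; "q": joint angles; "dq": joint speeds; "effort": joint torques, N m; "eef_pos": TCP position; "eef_rot": TCP orientation; "force": force on the tool from outside, world axes, zero at the start; "wrist_torque": the same for the moment, N m; "grip_width": finger opening in mm.
Only numpy, scipy, OpenCV 4.12 (cv2) and the standard library are available. Lean on these libraries where they do the work, as an engineer would, in place of code of your own. Each camera call takes 0.05 s, during which the arm holds its last target.

## Task

Take the cutting stop from its wooden block and fit it in the slotted rail at the dark line: put its foot through the slot lengthwise, press it down against its spring and turn it a quarter turn clockwise, so that it springs up and locks square across the rail, then let go. Feel for the slot and press gently, never with more than about 30 N on the rail, and leave the tape, cup and pot where they are.

Things in the scene. Friction and masses are not known exactly. Their poses are not given: they have to be found in the camera images.
- rail: Cutting rail fixed to the bench: grey base 74 x 270 x 6 mm with clamp bars 20 mm high at its ends, carrying an aluminium channel 240 mm long, 44 mm wide. Origin: centre of the base's underside; x across, y along the rail, z up. The channel is clamped firmly, but anywhere within 9 mm either side (along x) of the base's centre line: this pose does not tell where the slot is, feel or look for it.
- rail_mark (a point): Point over the base's centre line at the height of the lips' top (50 mm over the base's underside), at the dark line drawn across both lips at mid-length. Axes as rail. It belongs to the base: the slot's middle may lie up to 9 mm either side of it along x. Slot 22 mm wide, running all along y; each lip has a down-turned edge beside the slot, 4 mm thick, its underside 11 mm below this point.
- rail_floor (a point): Point under rail_mark at the height of the channel's inner floor, 10 mm over the rail's underside. Inside, the channel is 38.4 mm wide. Heights of stop_grip over the rail's underside: 140 = shoe meets the lips where it misses the slot; 100 = shoe meets the floor; below 86 = foot under the lip edges, free to turn; 80 = spring solid; 91 = locked, lip edges in the grooves.
- stop_grip (a point): The stop, a loose metal part of about 0.18 kg. This point is the centre of its upright plate, 44 mm (x) by 16 mm thick (y) by 52 mm high (z); grip it over the 16 mm. Below the plate a round neck 18 mm thick, then the T foot, whose underside is 60 mm below this point. Half a turn about z gives the same part.
- stop: The stop's T foot: origin at the centre of its underside, axes as stop_grip. Foot 37 mm long (x), 18 mm wide (y), 13 mm high; cross grooves in its top, 5 mm deep, 6.5 mm wide, centred 12.75 mm either side of the middle, take the lip edges. Under the lips its corners let it turn only clockwise seen from above and stop it about 5 degrees after 90.
- plunger_end (a point): Middle of the underside of the stop's spring shoe, a black block 22 (x) x 20 (y) x 22 mm on a sprung rod, 30 mm below the foot's underside, 90 mm below stop_grip. Spring 600 N/m without preload, 20 mm travel to solid: on the floor it pushes 8.4 N where the foot can just turn, 12 N when solid, so press to about 10 N (stop_grip at 83 mm). Locked, it pushes 5 N.
- stand_top (a point): Centre of the top of the wooden parking block, 70 x 70 x 36 mm, fixed to the bench; a pocket 29 x 22.5 mm through it takes the shoe while the ends of the stop's foot rest flat on this top, the stop's axes along the block's.
- tape_mid (a point): Roll of masking tape, 96 mm across, 25 mm high; its centre. Loose, leave alone.
- cup_mid (a point): White tea cup, 88 x 110 x 61 mm; its centre. Loose, leave alone.
- pot_mid (a point): Round screw pot with white lid, 73 mm across, 65 mm high; its centre. Loose, leave alone.
Not all that is in view belongs to the job. What is meant by the stop is not blue, and is the smaller of those in its own colour.

How it is judged:
By the outcome, as a careful person would: the job done as asked, in the order asked, and still so for the second after the job is handed in, with the robot touching nothing.
It also fails if it takes over 67 s, if anything falls off the work surface, if the arm or the gripper's body presses on something with over 40 N, if the wrist force passes 120 N, or if a joint passes its speed limit or range.

## Working session

There is one attempt and no reset: what is moved stays moved. The work goes in short steps, Python scripts to look and compute and a shell command to move; the robot and the scene stay as the last step left them, time stands still between calls to the robot, and variables do not carry over. Pictures are saved under pics/ and viewed, and the job is handed in when it is done.

```bash
mkdir -p pics
cat > h.py <<'E'
import numpy as np, cv2, json
from cell import bot, imaging
def save(img,n): cv2.imwrite('pics/'+n,img[:,:,::-1])
E
python3 - <<'E'
from h import *
for n in ["scene","top","wrist"]:
    m=imaging.camera_model(n); save(imaging.get_image(n),n+'0.png'); print(n,m)
s=bot.sense(); print(s)
E
```

```text
scene {'camera_matrix': array([[540.4800873 ,   0.        , 287.51880147],
       [  0.        , 540.4800873 , 206.96444679],
       [  0.        ,   0.        ,   1.        ]]), 'eye': array([ 284.51368432,  841.1052237 , 1015.03613644]), 'orientation': array([-2.32403478, -0.00701763, -2.79971532])}
top {'camera_matrix': array([[535.47230493,   0.        , 275.57834451],
       [  0.        , 535.47230493, 205.3520748 ],
       [  0.        ,   0.        ,   1.        ]]), 'eye': array([ 500.45197092, -123.02442187, 1786.86418526]), 'orientation': array([-3.09221382,  0.00485012, -1.59985987])}
wrist {'camera_matrix': array([[338.85027959,   0.        , 282.23700578],
       [  0.        , 338.85027959, 203.19979709],
       [  0.        ,   0.        ,   1.        ]]), 'eye': array([ 232.78353239, -611.31380291,  383.77982805]), 'orientation': array([ 2.88388761e+00,  1.83043613e-03, -1.32261964e+00])}
{'time_s': 0.15, 'q': array([-1.49607602e+00,  2.45659805e-01,  1.55871046e+00, -5.28660035e-06,
        1.33870137e+00, -1.74092110e-01]), 'dq': array([ 0.00153947,  0.0001301 , -0.00576975,  0.00164986, -0.00132162,
        0.00021992]), 'effort': array([ 3.60393706e-04, -4.16263390e+01, -3.14984035e+01,  6.85093948e-02,
        3.15688283e-02, -7.95971459e-05]), 'eef_pos': array([ 160.03937243, -629.52122148,  204.60721148]), 'eef_rot': array([-3.14013514e+00, -2.51113943e-04,  2.48813454e-01]), 'force': array([ 1.07858303, -0.06870353, -0.06869582]), 'wrist_torque': array([ 0.03081886, -0.0205322 , -0.03894813]), 'grip_width': 94.32193803803676}
```

View pics/scene0.png

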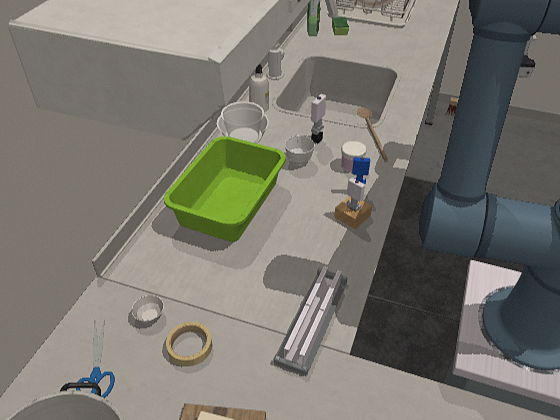

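View pics/top0.png

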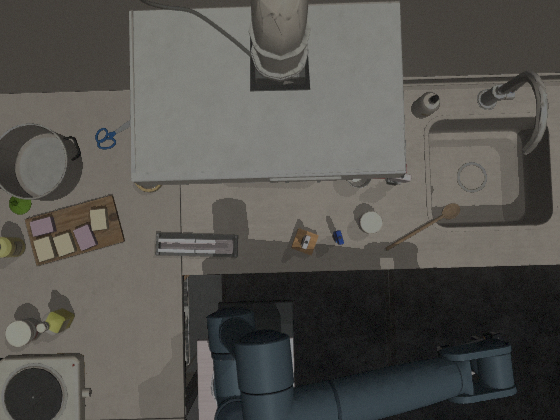

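View pics/wrist0.png

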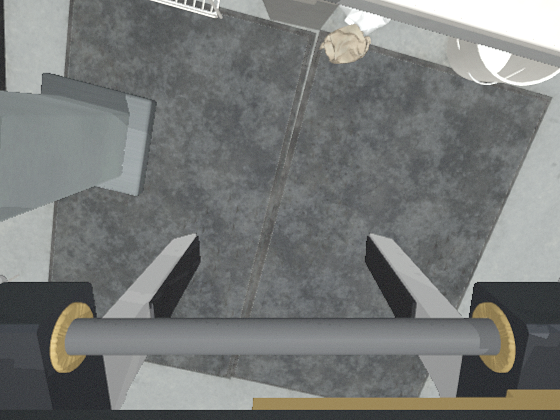

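Run:
```python
from h import *
a=cv2.imread('pics/scene0.png')
c=cv2.resize(a[80:235,260:410],None,fx=4,fy=4,interpolation=cv2.INTER_CUBIC)[:600]; cv2.imwrite('pics/c1.png',c)
b=cv2.imread('pics/top0.png')
cv2.imwrite('pics/c2.png',cv2.resize(b[160:275,140:400],None,fx=3,fy=3,interpolation=cv2.INTER_CUBIC))
cv2.imwrite('pics/c3.png',cv2.resize(a[255:380,255:360],None,fx=4.7,fy=4.7,interpolation=cv2.INTER_CUBIC))
```

```text
(no output)
```

View pics/c1.png

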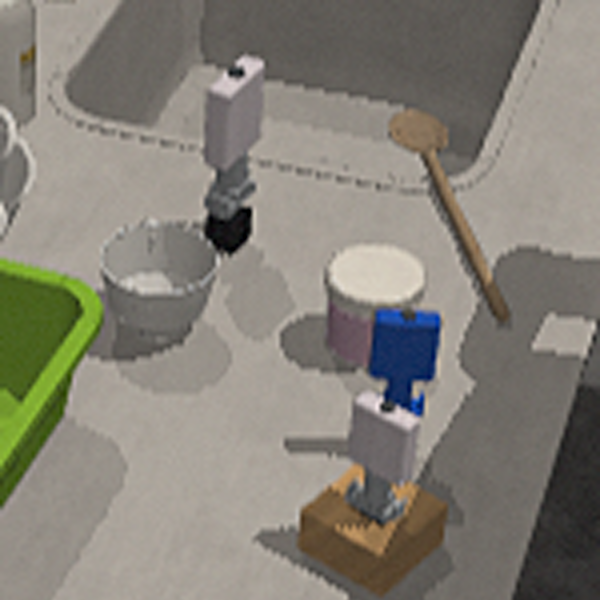

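View pics/c2.png

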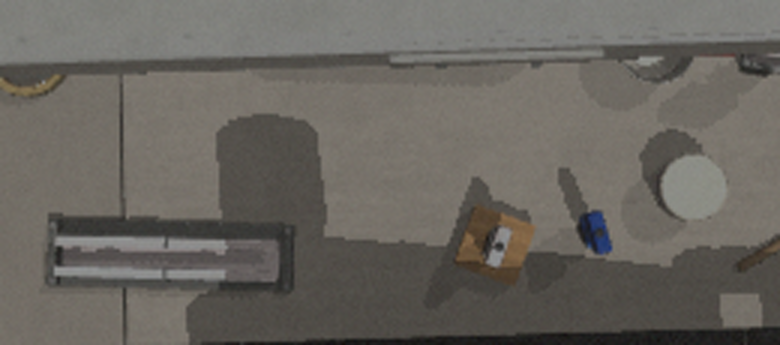

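View pics/c3.png

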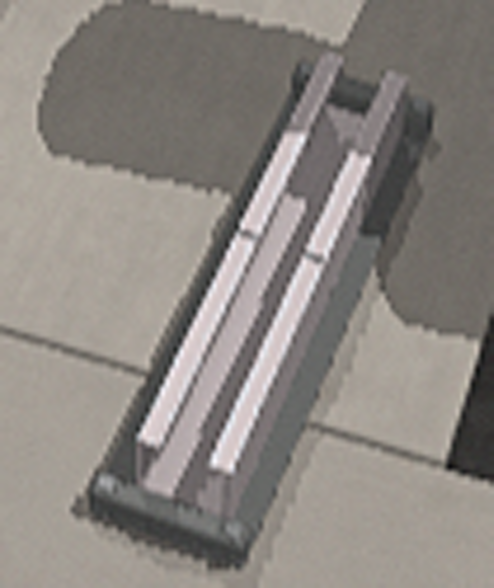

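```bash
cat >> h.py <<'E'
from scipy.spatial.transform import Rotation as Rn
def ray(cm,uv,z):
    R=Rn.from_euler('xyz',cm['orientation']).as_matrix()
    d=R@np.linalg.solve(cm['camera_matrix'],np.array([uv[0],uv[1],1.0])); e=cm['eye']
    return e+d*(z-e[2])/d[2]
def tri(rs):
    A=np.zeros((3,3));b=np.zeros(3)
    for cm,uv in rs:
        R=Rn.from_euler('xyz',cm['orientation']).as_matrix()
        d=R@np.linalg.solve(cm['camera_matrix'],np.array([uv[0],uv[1],1.0])); d/=np.linalg.norm(d)
        P=np.eye(3)-np.outer(d,d); A+=P; b+=P@cm['eye']
    return np.linalg.solve(A,b)
E
python3 - <<'E'
from h import *
t=imaging.camera_model('top'); s=imaging.camera_model('scene')
T=lambda x,y:(140+x/3-.3,160+y/3-.3)
S=lambda x,y:(260+x/4-.4,80+y/4-.4)
Q=lambda x,y:(255+x/4.7-.4,255+y/4.7-.4)
np.set_printoptions(precision=1,suppress=True)
print('stop top',ray(t,T(498,246),122),ray(s,S(388,407),122),tri([(t,T(498,246)),(s,S(388,407))]))
for p in [(504,225),(512,230),(494,268),(484,262)]: print(' c',ray(t,T(*p),122))
print('block t',[ray(t,T(*p),36) for p in [(472,206),(536,224),(519,284),(456,262)]])
print('block s',[ray(s,S(*p),36) for p in [(300,515),(375,560),(447,507)]])
for p in [(52,214),(291,227),(289,293),(47,285)]: print('rail',ray(t,T(*p),20))
print('marks t',ray(t,T(167,243),50),ray(t,T(167,272),50))
print('marks s',ray(s,Q(248,234),50),ray(s,Q(315,257),50))
print('lips s ends',[ray(s,Q(*p),50) for p in [(139,440),(162,446),(211,467),(233,472),(332,57),(405,75)]])
print('cup',ray(s,S(160,240),40),'big',ray(s,S(230,240),0),'pot',ray(s,S(375,270),65),ray(t,T(693,187),65),'blue',ray(t,T(596,232),60))
E
```

```text
stop top [ 467.4 -207.5  122. ] [ 464.5 -208.4  122. ] [ 465.9 -207.7  122.3]
 c [ 488.8 -214.3  122. ]
 c [ 483.4 -222.5  122. ]
 c [ 444.8 -202.6  122. ]
 c [ 451.3 -192.5  122. ]
block t [array([ 509.9, -184.9,   36. ]), array([ 488.3, -253.9,   36. ]), array([ 423.8, -233.3,   36. ]), array([ 449.6, -165.6,   36. ])]
block s [array([ 509.4, -182.5,   36. ]), array([ 452. , -158.2,   36. ]), array([ 419.7, -223.4,   36. ])]
rail [514.6 276.4  20. ]
rail [492.7  14.   20. ]
rail [420.6  18.   20. ]
rail [437.  283.3  20. ]
marks t [479.5 146.   50. ] [448.3 146.6  50. ]
marks s [477.8 148.2  50. ] [444.6 150.1  50. ]
lips s ends [array([488.3, 268.7,  50. ]), array([477.9, 268.1,  50. ]), array([454.6, 270.7,  50. ]), array([444.9, 269.8,  50. ]), array([471.9,  31.3,  50. ]), array([434.7,  30.2,  50. ])]
cup [ 692.6 -435.8   40. ] big [ 657.3 -507.3    0. ] pot [ 523.  -422.1   65. ] [ 523.2 -421.    65. ] blue [ 478.1 -316.1   60. ]
```

Candidates for the stop, as scene pixels: the light-grey one in the wooden block at (357,188), a larger light-grey one near the sink at (318,115), and a blue one at (361,165). I choose the one in the block: it isn't blue, it's the smaller of the two grey ones, and the crop shows its foot resting on the wood. Its top triangulates to z=122, as it should.

```bash
python3 -m jog '{"offset":[[0.025,-0.0208,0],[0.025,-0.0208,0],[0.025,-0.0208,0],[0.025,-0.0208,0],[0.025,-0.0208,0],[0.025,-0.0208,0],[0.025,-0.0208,0],[0.025,-0.0208,0]],"twist":[[0,0,0],[0,0,0],[0,0,0],[0,0,0],[0,0,0],[0,0,0],[0,0,0],[0,0,0]],"fingers":[1,1,1,1,1,1,1,1]}' && python3 -m jog '{"offset":[[0.025,-0.0208,0],[0.025,-0.0208,0],[0.025,-0.0208,0],[0.025,-0.0208,0],[0.025,-0.0208,0],[0.025,-0.0208,0],[0.025,-0.0208,0],[0.025,-0.0208,0]],"twist":[[0,0,0],[0,0,0],[0,0,0],[0,0,0],[0,0,0],[0,0,0],[0,0,0],[0,0,0]],"fingers":[1,1,1,1,1,1,1,1]}'; python3 -m jog '{"offset":[[0,0,0],[0,0,0],[0,0,0],[0,0,0],[0,0,0],[0,0,0],[0,0,0],[0,0,0]],"twist":[[0,0,0.1],[0,0,0.1],[0,0,0.1],[0,0,0.1],[0,0,0.1],[0,0,0.1],[0,0,0],[0,0,0]],"fingers":[0.5,0.5,0.5,0.5,0.5,0.5,0.5,0.5]}'
python3 - <<'E'
from h import *
print(imaging.camera_model('wrist'));save(imaging.get_image('wrist'),'w1.png')
E
```

```text
time_s: 0.82
eef_pos: [313.5, -417.9, 205.2]
eef_rot: [-3.141, 0.0, 0.248]
force: [0.6, -0.9, -0.3]
grip_width: 94.7
time_s: 1.48
eef_pos: [466.4, -207.4, 205.3]
eef_rot: [-3.142, 0.0, 0.249]
force: [0.4, -0.5, 0.2]
grip_width: 93.8
time_s: 2.15
eef_pos: [465.7, -208.8, 205.2]
eef_rot: [-3.142, 0.0, -0.349]
force: [-0.7, 0.1, -0.4]
grip_width: 70.8
{'camera_matrix': array([[338.85027959,   0.        , 282.23700578],
       [  0.        , 338.85027959, 203.19979709],
       [  0.        ,   0.        ,   1.        ]]), 'eye': array([ 536.28384129, -233.87993252,  384.48418124]), 'orientation': array([ 2.88316113e+00,  5.85860915e-05, -1.92007269e+00])}
```

View pics/w1.png

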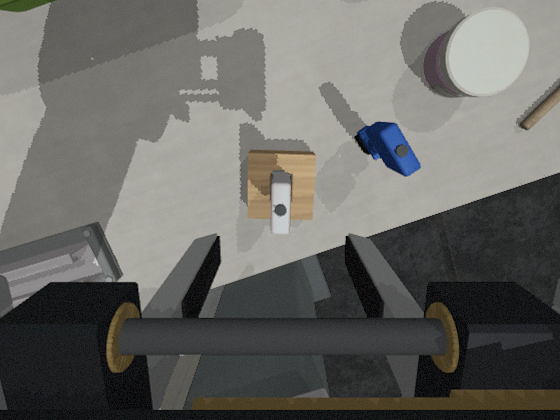

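Wrist view: the block is at (281,185), square to the image. The stop's plate top runs from about (281,172) to (281,234), with the blue one off to the right at (395,150). Measuring the plate's top edge next.

Run:
```python
from h import *
np.set_printoptions(precision=2,suppress=True)
w=imaging.camera_model('wrist'); a=cv2.imread('pics/w1.png')
hsv=cv2.cvtColor(a,cv2.COLOR_BGR2HSV)
roi=a[140:245,235:330]
cv2.imwrite('pics/c4.png',cv2.resize(roi,None,fx=5.7,fy=5.7,interpolation=cv2.INTER_CUBIC))
m=((hsv[...,2]>150)&(hsv[...,1]<40)).astype(np.uint8)
m[:, :255]=0;m[:,310:]=0;m[:170]=0;m[245:]=0
n,l,st,ce=cv2.connectedComponentsWithStats(m); k=1+np.argmax(st[1:,4]);print(st[k],ce[k])
ys,xs=np.where(l==k)
for r in range(st[k][1],st[k][1]+st[k][3],6): 
    q=xs[ys==r]; print(r,q.min(),q.max(),end=' | ')
# block
b=((hsv[...,0]<22)&(hsv[...,1]>90)).astype(np.uint8); b[:,:235]=0;b[:,325:]=0;b[:140]=0;b[235:]=0
c=max(cv2.findContours(b,0,2)[0],key=cv2.contourArea); rr=cv2.minAreaRect(c); print(rr)
for p in cv2.boxPoints(rr): print(ray(w,p,36))
```

```text
[ 255  183   55   62 1902] [281.63 222.7 ]
183 274 284 | 189 272 290 | 195 272 289 | 201 272 289 | 207 272 289 | 213 272 289 | 219 255 289 | 225 255 309 | 231 255 309 | 237 255 309 | 243 255 309 | ((281.0, 183.5), (67.0, 66.0), 90.0)
[ 514.55 -188.76   36.  ]
[ 491.47 -252.1    36.  ]
[ 423.64 -229.21   36.  ]
[ 447.95 -162.52   36.  ]
```

View pics/c4.png

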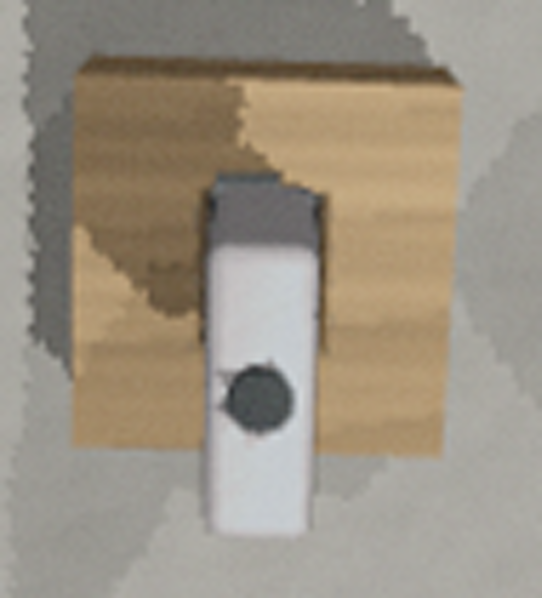

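Run:
```python
from h import *
np.set_printoptions(precision=2,suppress=True)
w=imaging.camera_model('wrist')
P=[ray(w,(235+x/5.7-.4,140+y/5.7-.4),122) for x,y in [(210,243),(320,247),(210,533),(310,535),(262,398)]]
print(np.array(P),np.mean(P[:4],0))
ax=(P[0]+P[1]-P[2]-P[3]); print(np.degrees(np.arctan2(ax[1],ax[0])),np.linalg.norm(ax)/2,np.linalg.norm(P[0]-P[1]))
B=[ray(w,(235+x/5.7-.4,140+y/5.7-.4),36) for x,y in [(75,75),(462,85),(72,445),(443,455)]]
print(np.array(B),np.mean(B,0)); ax=(B[0]+B[1]-B[2]-B[3]); print(np.degrees(np.arctan2(ax[1],ax[0])),np.linalg.norm(ax)/2);ax=(B[0]-B[1]+B[2]-B[3]); print(np.degrees(np.arctan2(ax[1],ax[0]))-90,np.linalg.norm(ax)/2)
print(bot.sense()['eef_pos'])
```

```text
[[ 490.1  -208.01  122.  ]
 [ 484.35 -222.12  122.  ]
 [ 450.3  -193.14  122.  ]
 [ 445.08 -206.56  122.  ]
 [ 466.7  -207.11  122.  ]] [ 467.46 -207.46  122.  ]
-21.047227742436306 42.361584220383115 15.230503509945146
[[ 512.03 -187.49   36.  ]
 [ 486.53 -252.22   36.  ]
 [ 447.53 -161.46   36.  ]
 [ 421.67 -226.63   36.  ]] [ 466.94 -206.95   36.  ]
-21.75448135501952 69.63702087966908
-21.56774185299777 69.8382341140721
[ 465.69 -208.87  205.29]
```

```bash
python3 -m jog '{"offset":[[0.0009,-0.0019,0.016],[0,0,0.016],[0,0,0.016],[0,0,0.016],[0,0,0.016],[0,0,0.016],[0,0,0.016],[0,0,0.016]],"twist":[[0,0,0.024],[0,0,0],[0,0,0],[0,0,0],[0,0,0],[0,0,0],[0,0,0],[0,0,0]],"fingers":[0.2,0.0,0.0,0.0,0.0,0.0,0.0,0.0]}' 25;  python3 -m jog '{"offset":[[0,0,0],[0,0,0],[0,0,0],[0,0,0],[0,0,0],[0,0,0],[0,0,0],[0,0,0]],"twist":[[0,0,0],[0,0,0],[0,0,0],[0,0,0],[0,0,0],[0,0,0],[0,0,0],[0,0,0]],"fingers":[-0.5,-1,-1,-1,-1,-1,-1,-1]}' 40
python3 - <<'E'
from h import *
save(imaging.get_image('wrist'),'w2.png')
s=bot.sense();print(s['eef_pos'],s['eef_rot'],s['force'],s['grip_width'])
E
```

```text
time_s: 2.87
eef_pos: [467.3, -207.5, 76.7]
eef_rot: [-3.142, -0.0, -0.373]
force: [0.9, -0.5, -1.2]
grip_width: 47.0
time_s: 3.53
eef_pos: [468.0, -208.0, 78.6]
eef_rot: [3.141, -0.002, -0.375]
force: [-0.4, -0.8, 5.6]
grip_width: 15.6
[ 468.03158404 -207.99595      78.62181601] [ 3.14111817e+00 -1.88207093e-03 -3.75127093e-01] [-0.26622993  0.81563011  5.31168275] 15.826289004406645
```

View pics/w2.png

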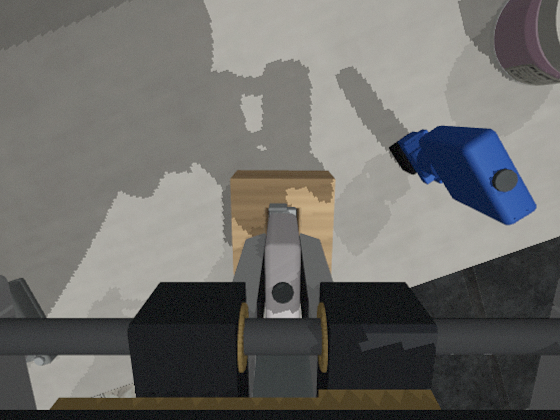

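```bash
python3 -m jog '{"offset":[[0,0,-0.005],[0,0,-0.012],[0,0,-0.018],[0,0,-0.018],[0,0,-0.018],[0,0,-0.018],[0,0,-0.018],[0,0,-0.018]],"twist":[[0,0,0],[0,0,0],[0,0,0],[0,0,0],[0,0,0],[0,0,0],[0,0,0],[0,0,0]],"fingers":[-1,-1,-1,-1,-1,-1,-1,-1]}' 40
python3 - <<'E'
from h import *
save(imaging.get_image('wrist'),'w3.png');save(imaging.get_image('scene'),'s3.png')
s=bot.sense();print(s['eef_pos'],s['eef_rot'],s['force'],s['grip_width'])
a=cv2.imread('pics/s3.png');cv2.imwrite('pics/c5.png',cv2.resize(a[80:235,260:410],None,fx=3.8,fy=3.8))
E
```

```text
time_s: 4.25
eef_pos: [466.9, -207.1, 203.6]
eef_rot: [-3.141, 0.0, -0.375]
force: [0.7, -0.6, -2.5]
grip_width: 16.1
[ 468.79950331 -208.50922399  206.11774365] [ 3.13989327 -0.00630275 -0.37505682] [ 0.28359983 -1.37950076 -1.25314087] 15.992599539251803
```

View pics/c5.png

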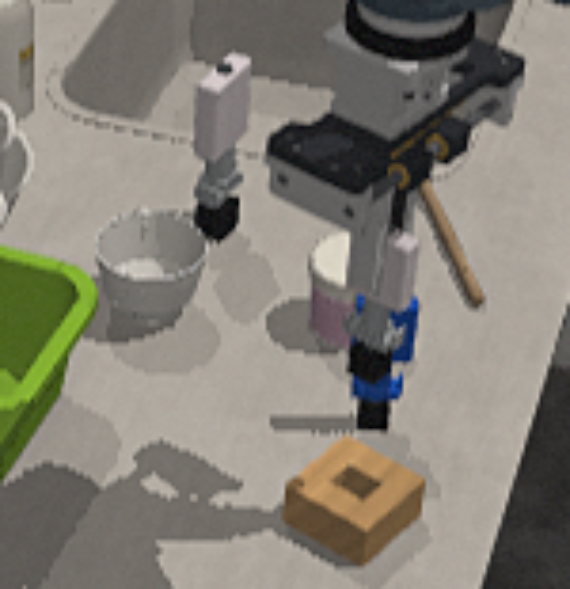

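The stop hangs upright in the gripper and the block's pocket is empty. Moving to just short of the mark to look at the slot.

```bash
python3 -m jog '{"offset":[[-0.007,-0.017,0],[-0.007,-0.017,0],[-0.007,-0.017,0],[-0.007,-0.017,0],[-0.007,-0.017,0],[-0.007,-0.017,0],[-0.007,-0.017,0],[-0.007,-0.017,0]],"twist":[[0,0,0],[0,0,0],[0,0,0],[0,0,0],[0,0,0],[0,0,0],[0,0,0],[0,0,0]],"fingers":[-1,-1,-1,-1,-1,-1,-1,-1]}'; python3 -m jog '{"offset":[[-0.007,-0.017,0],[-0.007,-0.017,0],[-0.007,-0.017,0],[-0.007,-0.017,0],[-0.007,-0.017,0],[-0.007,-0.017,0],[-0.007,-0.017,0],[-0.007,-0.017,0]],"twist":[[0,0,0],[0,0,0],[0,0,0],[0,0,0],[0,0,0],[0,0,0],[0,0,0],[0,0,0]],"fingers":[-1,-1,-1,-1,-1,-1,-1,-1]}'; python3 -m jog '{"offset":[[0,0,0],[0,0,0],[0,0,0],[0,0,0],[0,0,0],[0,0,0],[0,0,0],[0,0,0]],"twist":[[0,0,-0.117],[0,0,-0.117],[0,0,-0.117],[0,0,-0.117],[0,0,-0.117],[0,0,-0.117],[0,0,-0.117],[0,0,-0.117]],"fingers":[-1,-1,-1,-1,-1,-1,-1,-1]}'; python3 -m jog '{"offset":[[0,0,0],[0,0,0],[0,0,0],[0,0,0],[0,0,0],[0,0,0],[0,0,0],[0,0,0]],"twist":[[0,0,-0.117],[0,0,-0.117],[0,0,-0.117],[0,0,-0.117],[0,0,-0.117],[0,0,-0.117],[0,0,-0.117],[0,0,-0.117]],"fingers":[-1,-1,-1,-1,-1,-1,-1,-1]}'
python3 - <<'E'
from h import *
m=imaging.camera_model('wrist');save(imaging.get_image('wrist'),'w4.png')
import pickle;pickle.dump(m,open('m4.pkl','wb'))
s=bot.sense();print(s['eef_pos'],s['eef_rot'],s['force'],s['grip_width'])
print(m)
E
```

```text
time_s: 5.02
eef_pos: [464.0, -59.2, 201.0]
eef_rot: [-3.142, 0.002, -0.375]
force: [0.6, -0.4, -1.3]
grip_width: 15.7
time_s: 5.68
eef_pos: [461.7, 87.6, 201.1]
eef_rot: [3.141, 0.002, -0.375]
force: [-0.3, 0.7, -0.7]
grip_width: 16.0
time_s: 6.35
eef_pos: [461.8, 86.7, 201.0]
eef_rot: [-3.14, 0.002, 0.567]
force: [0.9, -0.3, -1.4]
grip_width: 16.0
time_s: 7.02
eef_pos: [461.8, 86.7, 201.0]
eef_rot: [-3.139, 0.0, 1.503]
force: [0.8, 1.0, -1.6]
grip_width: 15.8
[461.77047568  86.69689111 201.01945519] [-3.13908570e+00  5.25620134e-05  1.50621051e+00] [ 0.33119367  0.06792349 -1.41283269] 15.935136347138195
{'camera_matrix': array([[338.85027959,   0.        , 282.23700578],
       [  0.        , 338.85027959, 203.19979709],
       [  0.        ,   0.        ,   1.        ]]), 'eye': array([468.40622492, 160.62904543, 380.293698  ]), 'orientation': array([ 2.88397878e+00,  2.82248911e-03, -6.88161168e-02])}
```

View pics/w4.png

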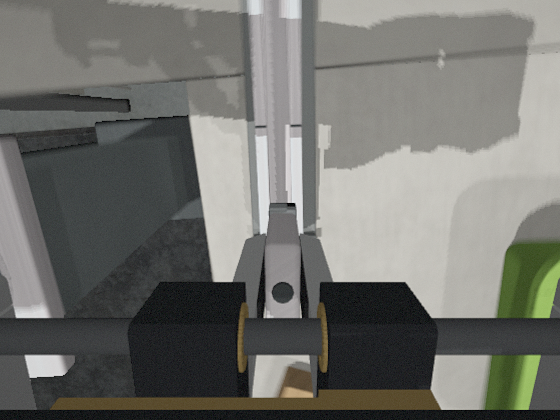

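Run:
```python
from h import *
a=cv2.imread('pics/w4.png')
cv2.imwrite('pics/c6.png',cv2.resize(a[95:215,235:335],None,fx=5,fy=5,interpolation=cv2.INTER_CUBIC))
g=cv2.cvtColor(a,cv2.COLOR_BGR2GRAY)
for r in (60,140,160,180): print(r,g[r,243:325])
```

```text
60 [102  93  89  93  90  94  94 107 129 141 160 172 171 171 172 172 176 176
 173 162 166 165 166 166 173 172 171 171 167 161 154 150 150 150 151 152
 151 153 147 151 150 151 148 142 158 171 169 169 177 173 174 170 171 174
 177 173 167 151 128 113 108 106 107 109 108 106 107 108 108 102 105 115
 117 125 132 135 134 129 132 134 132 131]
140 [190 189 190 187 167 136 140 141 140 141 138 144 176 214 223 220 220 219
 220 221 221 223 220 204 168 158 169 169 167 167 161 145 147 146 145 147
 150 148 147 145 144 152 182 206 212 210 199 206 224 222 221 218 219 219
 221 221 222 219 189 117 102 109 105 107 107 107 105 110 104 109 107 102
 116 137 146 172 201 197 194 193 193 192]
160 [187 187 187 187 187 178 133 136 142 141 140 139 136 173 221 220 220 221
 221 218 220 220 222 222 203 140 167 170 168 164 169 164 147 145 142 146
 146 147 149 146 146 142 169 215 212 211 207 195 220 222 221 219 219 218
 219 221 219 224 211 120 100 108 106 105 104 112 107 105 105 103 106 101
 111 144 139 140 159 202 196 197 187 138]
180 [189 188 186 186 188 187 179 134 136 142 142 140 143 135 172 227 223 220
 220 219 219 218 221 222 221 199 131 171 167 164 164 169 162 145 141 143
 148 147 146 145 146 139 172 215 211 210 208 207 208 223 220 220 221 219
 217 220 218 222 216 144 100 105 110 110 106 109 104 108 110 107 105 101
 109 141 144 141 165 203 199 198 197 198]
```

View pics/c6.png

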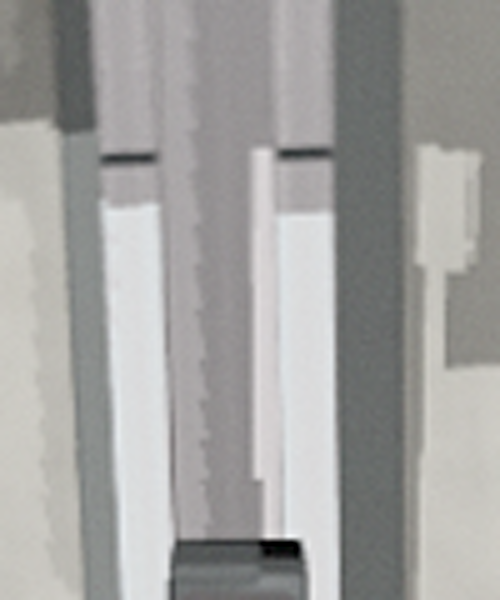

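Run:
```python
from h import *
import pickle
np.set_printoptions(precision=2,suppress=True)
w=pickle.load(open('m4.pkl','rb'))
P=lambda x,y:ray(w,(235+x/5-.4,95+y/5-.4),50)
for y,xs in [(158,(99,158,277,333)),(500,(117,172,283,339))]:
    R=np.array([P(x,y) for x in xs]); print(R[:,:2].tolist(),R[0]-R[3],R[1]-R[2],'out mid',(R[0]+R[3])/2,'slot mid',(R[1]+R[2])/2)
# from gray rows: outer edge left / right
w2=lambda u,v:ray(w,(u,v),50)
M=[]
for r,l,li,ri,rr in [(60,250.0,262,286.5,300.5),(140,255.2,266.6,290.3,301.4),(160,256.1,267.6,290.5,301.5),(180,257.1,268.6,290.6,302.0)]:
    m=(w2(l,r)+w2(rr,r))/2; M.append(m); print(m,w2(rr,r)-w2(l,r),(w2(li,r)+w2(ri,r))/2)
# base edges z=6
```

```text
[[440.2811457967884, 151.2476710555589], [451.4813803672813, 150.47678115896926], [474.065148311543, 148.92238527327757], [484.68978118629155, 148.1911128979922]] [-44.41   3.06   0.  ] [-22.58   1.55   0.  ] out mid [462.49 149.72  50.  ] slot mid [462.77 149.7   50.  ]
[[437.88689672576953, 84.4138006008327], [448.8794255137864, 83.6635135307911], [471.0580454123489, 82.14972793494182], [482.2440618120799, 81.38623450846652]] [-44.36   3.03   0.  ] [-22.18   1.51   0.  ] out mid [460.07  82.9   50.  ] slot mid [459.97  82.91  50.  ]
[464.4  208.32  50.  ] [45.7  -3.17  0.  ] [463.5  208.38  50.  ]
[462.03 136.78  50.  ] [44.29 -3.04  0.  ] [462.18 136.77  50.  ]
[461.14 117.57  50.  ] [44.18 -3.03  0.  ] [461.39 117.56  50.  ]
[460.47  97.76  50.  ] [44.36 -3.03  0.  ] [460.52  97.75  50.  ]
```

```bash
python3 -m jog '{"offset":[[0.008,-0.0005,0],[0.008,-0.0005,0],[0.008,-0.0005,0],[0.008,-0.0005,0],[0.008,-0.0004,0],[0.008,-0.0004,0],[0.008,-0.0004,0],[0.0062,-0.0004,0]],"twist":[[0,0,-0.012],[0,0,-0.012],[0,0,0],[0,0,0],[0,0,0],[0,0,0],[0,0,0],[0,0,0]],"fingers":[-1,-1,-1,-1,-1,-1,-1,-1]}'; python3 -m jog '{"offset":[[0,0,0.01],[0,0,0.01],[0,0,0.01],[0,0,0.01],[0,0,0.01],[0,0,0.01],[0,0,0.005],[0,0,0]],"twist":[[0,0,0],[0,0,0],[0,0,0],[0,0,0],[0,0,0],[0,0,0],[0,0,0],[0,0,0]],"fingers":[-1,-1,-1,-1,-1,-1,-1,-1]}'
python3 - <<'E'
from h import *
for i in range(3):
    s=bot.sense();print(s['eef_pos'],s['eef_rot'],s['force'],s['grip_width'])
    if i==0:
        m=imaging.camera_model('wrist');save(imaging.get_image('wrist'),'w5.png')
    if i==1: save(imaging.get_image('scene'),'s5.png')
import pickle;pickle.dump(m,open('m5.pkl','wb'))
a=cv2.imread('pics/s5.png');cv2.imwrite('pics/c7.png',cv2.resize(a[250:380,240:380],None,fx=4.5,fy=4.5,interpolation=cv2.INTER_CUBIC))
E
```

```text
time_s: 7.73
eef_pos: [462.5, 150.0, 202.5]
eef_rot: [3.142, -0.0, 1.521]
force: [0.1, 0.3, -2.6]
grip_width: 15.8
time_s: 8.4
eef_pos: [461.5, 148.7, 135.6]
eef_rot: [-3.138, 0.0, 1.52]
force: [0.2, 0.5, -1.9]
grip_width: 15.9
[461.48150399 148.69632627 135.63761458] [-3.13842856e+00  4.25961301e-04  1.52045944e+00] [ 0.17143608  0.46300167 -1.92742633] 15.875918013168066
[462.11251183 148.79842195 136.64109761] [-3.14005195e+00  2.17036309e-04  1.52057994e+00] [ 0.12899921 -0.58946355 -2.20802043] 15.933506088860378
[462.67659086 148.89933668 137.43065836] [-3.14154250e+00 -3.27045302e-05  1.52062710e+00] [ 0.29920378  0.41012947 -1.42190017] 16.23076277105179
```

View pics/w5.png

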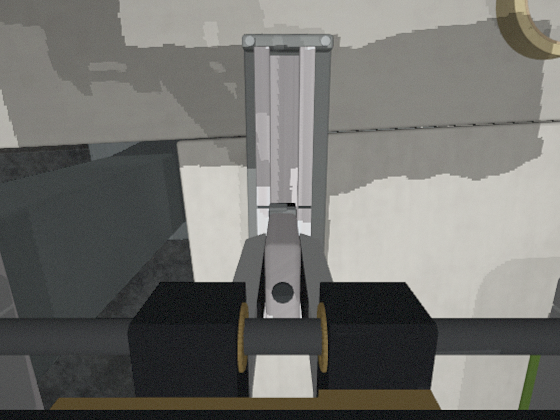

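View pics/c7.png

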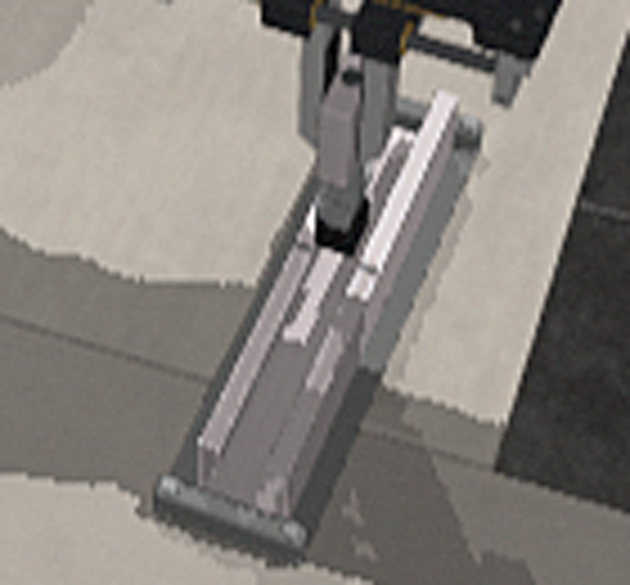

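Run:
```python
from h import *
a=cv2.imread('pics/w5.png')
cv2.imwrite('pics/c8.png',cv2.resize(a[30:150,235:345],None,fx=5,fy=5,interpolation=cv2.INTER_CUBIC))
cv2.imwrite('pics/c9.png',cv2.resize(a[140:240,235:345],None,fx=5,fy=5,interpolation=cv2.INTER_CUBIC))
```

```text
(no output)
```

View pics/c8.png

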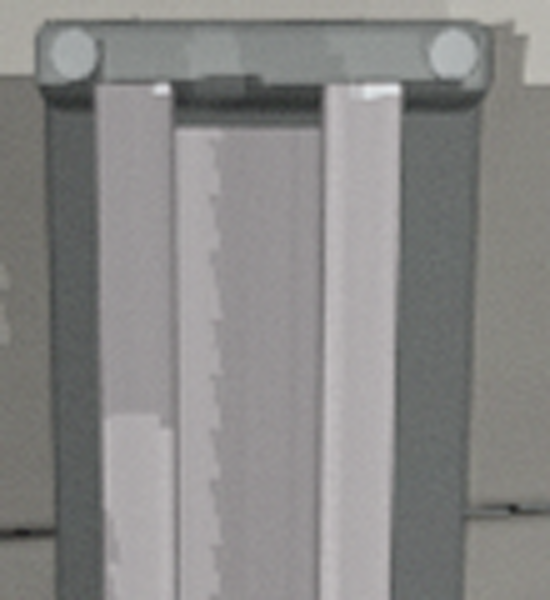

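View pics/c9.png

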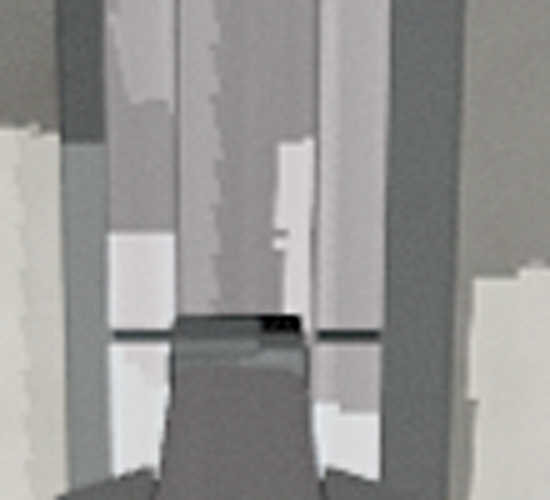

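Run:
```python
from h import *
import pickle
np.set_printoptions(precision=2,suppress=True)
w=pickle.load(open('m5.pkl','rb')); print(w['eye'],w['orientation'])
P=lambda x,y,o,z=50:ray(w,(235+x/5-.4,o+y/5-.4),z)
A=[];
for o,y,xs in [(30,90,(96,174,325,403)),(30,590,(106,174,320,391)),(140,220,(108,178,317,384)),(140,334,(109,175,316,382))]:
    R=np.array([P(x,y,o) for x in xs]); A.append((R[0]+R[3])/2); print((R[0]+R[3])/2,(R[1]+R[2])/2,np.linalg.norm(R[0]-R[3]),np.linalg.norm(R[1]-R[2]))
print(np.degrees(np.arctan((A[0]-A[-1])[0]/(A[0]-A[-1])[1])))
# bolts z=20
b=[P(73,52,30,20),P(455,52,30,20)];print(b, np.degrees(np.arctan2(*(b[1]-b[0])[1::-1])), (b[0]+b[1])/2)
print('marks',P(140,334,140),P(348,334,140))
```

```text
[466.9  222.78 314.87] [ 2.88  0.   -0.05]
[469.94 268.83  50.  ] [469.94 268.83  50.  ] 44.27178888901589 21.775373530412253
[466.26 197.45  50.  ] [466.03 197.46  50.  ] 44.167099597162824 22.62609266220048
[464.46 169.08  50.  ] [464.7  169.07  50.  ] 43.953901672098205 22.13606054775851
[463.44 150.29  50.  ] [463.45 150.29  50.  ] 44.25011084157065 22.85445137094368
3.134868679690617
[array([442.4 , 281.09,  20.  ]), array([503.32, 277.94,  20.  ])] -2.958996740567645 [472.86 279.52  20.  ]
marks [446.37 151.14  50.  ] [480.04 149.46  50.  ]
```

Run:
```python
from h import *
import pickle
np.set_printoptions(precision=2,suppress=True)
w=pickle.load(open('m5.pkl','rb'))
P=lambda x,y,o,z=50:ray(w,(235+x/5-.4,o+y/5-.4),z)
# foot end face: upper edge z=TCP+19-60+13
for z in (94,107): print(z,P(172,320,140,z),P(302,320,140,z),(P(172,320,140,z)+P(302,320,140,z))/2)
s=bot.sense();print(s['eef_pos'],s['eef_rot'],s['force'],s['wrist_torque'])
a=cv2.imread('pics/w5.png');cv2.imwrite('pics/c10.png',cv2.resize(a[190:310,230:340],None,fx=5,fy=5,interpolation=cv2.INTER_CUBIC))
```

```text
94 [454.22 164.78  94.  ] [471.73 163.9   94.  ] [462.97 164.34  94.  ]
107 [454.97 168.2  107.  ] [471.45 167.37 107.  ] [463.21 167.78 107.  ]
[462.68 148.9  137.43] [-3.14 -0.    1.52] [ 0.3   0.41 -1.42] [-0.03 -0.1   0.01]
```

View pics/c10.png

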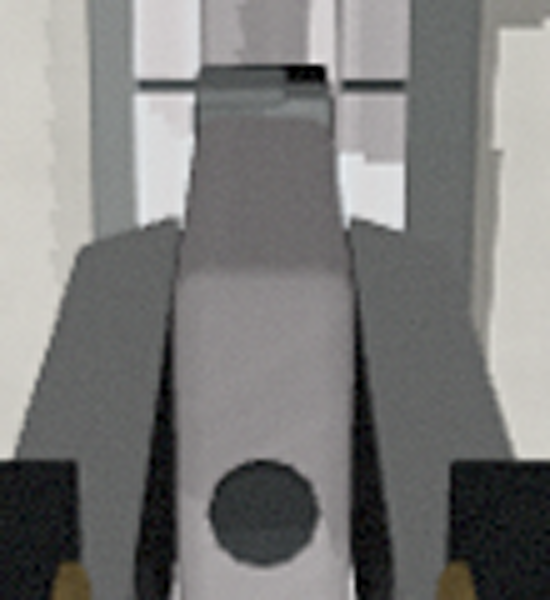

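```bash
python3 -m jog '{"offset":[[0,0,0.003],[0,0,0.003],[0,0,0.003],[0,0,0.003],[0,0,0.003],[0,0,0.003],[0,0,0.003],[0,0,0.003]],"twist":[[0,0,0],[0,0,0],[0,0,0],[0,0,0],[0,0,0],[0,0,0],[0,0,0],[0,0,0]],"fingers":[-1,-1,-1,-1,-1,-1,-1,-1]}';python3 -m jog '{"offset":[[0,0,0.002],[0,0,0],[0,0,0],[0,0,0],[0,0,0],[0,0,0],[0,0,0],[0,0,0]],"twist":[[0,0,0],[0,0,0],[0,0,0],[0,0,0],[0,0,0],[0,0,0],[0,0,0],[0,0,0]],"fingers":[-1,-1,-1,-1,-1,-1,-1,-1]}'
python3 - <<'E'
from h import *
m=imaging.camera_model('wrist');save(imaging.get_image('wrist'),'w6.png')
save(imaging.get_image('scene'),'s6.png')
s=bot.sense();print(s['eef_pos'],s['eef_rot'],s['force'],s['wrist_torque'])
a=cv2.imread('pics/s6.png');cv2.imwrite('pics/c11.png',cv2.resize(a[250:350,260:360],None,fx=5.5,fy=5.5,interpolation=cv2.INTER_CUBIC))
a=cv2.imread('pics/w6.png');cv2.imwrite('pics/c12.png',cv2.resize(a[170:280,230:340],None,fx=5,fy=5,interpolation=cv2.INTER_CUBIC))
E
```

```text
time_s: 9.17
eef_pos: [462.5, 149.0, 113.1]
eef_rot: [-3.142, -0.0, 1.521]
force: [-0.3, 0.0, -1.4]
grip_width: 15.7
time_s: 9.83
eef_pos: [462.6, 149.0, 111.5]
eef_rot: [3.141, -0.0, 1.521]
force: [-0.2, -0.5, -2.1]
grip_width: 15.8
[462.58482819 148.96122992 111.49807381] [ 3.14153866e+00 -2.21679146e-05  1.52081862e+00] [-0.69683912  0.38593117 -1.56593597] [-0.07341258 -0.03332858  0.01496285]
```

View pics/c11.png

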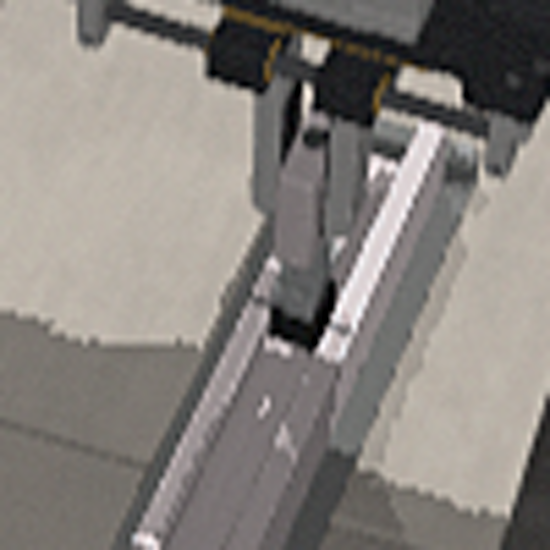

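View pics/c12.png

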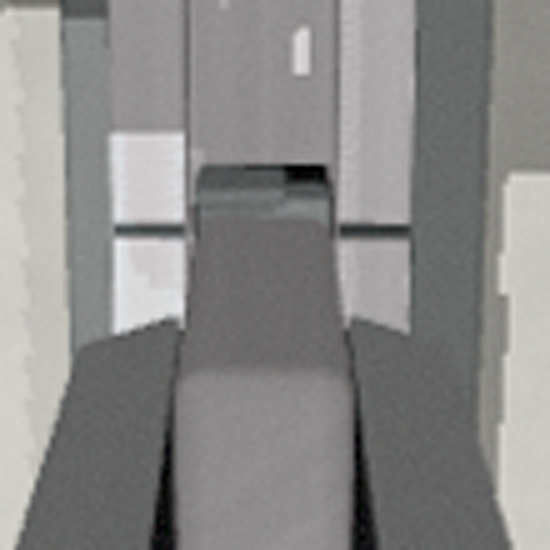

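Run:
```python
from h import *
w=imaging.camera_model('wrist')
P=lambda x,y,z:ray(w,(230+x/5-.4,170+y/5-.4),z).round(1)
print('foot low edge',P(262,168,70.5),'up edge',P(262,192,78.5),P(262,192,83.5),'marks',P(150,231,50),P(375,231,50),'plate top edge?',P(265,365,111.5+19+26), 'slot mid',P(261.5,231,50))
```

```text
foot low edge [464.2 165.1  70.5] up edge [464.2 163.9  78.5] [464.3 165.3  83.5] marks [446.8 150.8  50. ] [480.2 149.2  50. ] plate top edge? [464.8 170.5 156.5] slot mid [463.4 150.   50. ]
```

```bash
python3 -m jog '{"offset":[[0.0007,0,0.002],[0.0006,0,0.002],[0,0,0.002],[0,0,0.002],[0,0,0.002],[0,0,0.002],[0,0,0.002],[0,0,0.002]],"twist":[[0,0,0],[0,0,0],[0,0,0],[0,0,0],[0,0,0],[0,0,0],[0,0,0],[0,0,0]],"fingers":[-1,-1,-1,-1,-1,-1,-1,-1]}';python3 -m jog '{"offset":[[0,0,0.001],[0,0,0.001],[0,0,0.001],[0,0,0.001],[0,0,0.001],[0,0,0.001],[0,0,0.001],[0,0,0.001]],"twist":[[0,0,0],[0,0,0],[0,0,0],[0,0,0],[0,0,0],[0,0,0],[0,0,0],[0,0,0]],"fingers":[-1,-1,-1,-1,-1,-1,-1,-1]}'
```

```text
time_s: 10.6
eef_pos: [462.6, 150.3, 95.2]
eef_rot: [-3.142, -0.0, 1.521]
force: [-0.3, -0.5, -2.1]
grip_width: 15.9
time_s: 11.27
eef_pos: [462.6, 150.3, 87.4]
eef_rot: [3.142, -0.0, 1.521]
force: [0.5, -0.1, -2.2]
grip_width: 16.1
```

```bash
python3 -m jog '{"offset":[[0,0,0.001],[0,0,0.001],[0,0,0.001],[0,0,0.001],[0,0,0.001],[0,0,0.001],[0,0,0.001],[0,0,0.001]],"twist":[[0,0,0],[0,0,0],[0,0,0],[0,0,0],[0,0,0],[0,0,0],[0,0,0],[0,0,0]],"fingers":[-1,-1,-1,-1,-1,-1,-1,-1]}';python3 -m jog '{"offset":[[0,0,0.001],[0,0,0.001],[0,0,0.001],[0,0,0.001],[0,0,0],[0,0,0],[0,0,0],[0,0,0]],"twist":[[0,0,0],[0,0,0],[0,0,0],[0,0,0],[0,0,0],[0,0,0],[0,0,0],[0,0,0]],"fingers":[-1,-1,-1,-1,-1,-1,-1,-1]}'
```

```text
time_s: 11.93
eef_pos: [462.7, 150.2, 79.5]
eef_rot: [-3.142, 0.0, 1.521]
force: [-1.9, -1.1, 0.4]
grip_width: 15.9
time_s: 12.6
eef_pos: [462.7, 150.2, 75.6]
eef_rot: [3.141, 0.0, 1.521]
force: [-2.0, -0.9, 2.2]
grip_width: 15.7
```

```bash
python3 -m jog '{"offset":[[0,0,0.001],[0,0,0.001],[0,0,0.001],[0,0,0.001],[0,0,0.001],[0,0,0.001],[0,0,0.001],[0,0,0.0]],"twist":[[0,0,0],[0,0,0],[0,0,0],[0,0,0],[0,0,0],[0,0,0],[0,0,0],[0,0,0]],"fingers":[-1,-1,-1,-1,-1,-1,-1,-1]}';python3 -m jog '{"offset":[[0,0,0.001],[0,0,0.001],[0,0,0.001],[0,0,0.0],[0,0,0],[0,0,0],[0,0,0],[0,0,0]],"twist":[[0,0,0],[0,0,0],[0,0,0],[0,0,0],[0,0,0],[0,0,0],[0,0,0],[0,0,0]],"fingers":[-1,-1,-1,-1,-1,-1,-1,-1]}' 55
python3 - <<'E'
from h import *
s=bot.sense();print(s['eef_pos'],s['force'],s['wrist_torque'])
save(imaging.get_image('wrist'),'w7.png');save(imaging.get_image('scene'),'s7.png')
a=cv2.imread('pics/s7.png');a=cv2.resize(a[250:350,260:360],None,fx=4,fy=4,interpolation=cv2.INTER_CUBIC)
b=cv2.imread('pics/w7.png');b=cv2.resize(b[170:270,235:335],None,fx=4,fy=4,interpolation=cv2.INTER_CUBIC)
cv2.imwrite('pics/c13.png',np.hstack([a,b]))
E
```

```text
time_s: 13.27
eef_pos: [462.7, 150.2, 68.6]
eef_rot: [-3.141, 0.0, 1.521]
force: [-3.1, -0.8, 7.1]
grip_width: 16.0
time_s: 13.93
eef_pos: [462.8, 150.3, 66.0]
eef_rot: [-3.141, 0.0, 1.521]
force: [-3.5, -0.8, 8.5]
grip_width: 15.4
[462.75849553 150.25397198  66.02768927] [-3.5407413  -0.8177834   8.45467241] [-0.25011955  0.85075207  0.03348731]
```

View pics/c13.png

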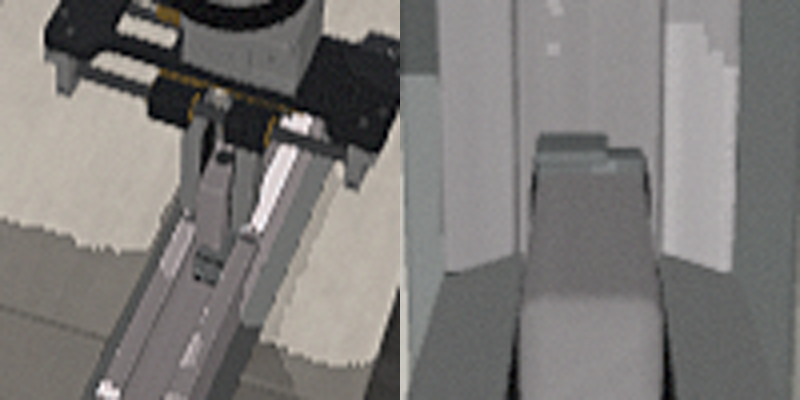

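```bash
python3 -m jog '{"offset":[[0,-0.0003,0],[0,-0.0003,0],[0,0,0],[0,0,0],[0,0,0],[0,0,0],[0,0,0],[0,0,0]],"twist":[[0,0,0],[0,0,0],[0,0,0.07],[0,0,0.07],[0,0,0.07],[0,0,0.07],[0,0,0.07],[0,0,0.07]],"fingers":[-1,-1,-1,-1,-1,-1,-1,-1]}'
python3 - <<'E'
from h import *
s=bot.sense();print(s['eef_pos'],s['force'],s['wrist_torque'])
E
```

```text
time_s: 14.7
eef_pos: [464.2, 150.4, 67.0]
eef_rot: [3.137, -0.003, 1.097]
force: [0.2, -0.6, 7.9]
grip_width: 15.7
[464.22497717 150.39699245  66.97114832] [ 0.20645258 -0.5879102   7.85379259] [-0.1887703  -0.04660764  0.0167176 ]
```

```bash
python3 -m jog '{"offset":[[0,0,0.0003],[0,0,0.0003],[0,0,0],[0,0,0],[0,0,0],[0,0,0],[0,0,0],[0,0,0]],"twist":[[0,0,0.07],[0,0,0.07],[0,0,0.07],[0,0,0.07],[0,0,0.07],[0,0,0.07],[0,0,0.07],[0,0,0.07]],"fingers":[-1,-1,-1,-1,-1,-1,-1,-1]}'
python3 - <<'E'
from h import *
s=bot.sense();print(s['eef_pos'],s['force'],s['wrist_torque'])
E
```

```text
time_s: 15.37
eef_pos: [464.5, 150.3, 66.5]
eef_rot: [3.139, -0.005, 0.538]
force: [0.8, -0.9, 8.5]
grip_width: 15.6
[464.53435958 150.29525679  66.54085791] [ 0.78551769 -0.85156834  8.45270997] [-0.22119233 -0.02817555  0.02905314]
```

```bash
python3 -m jog '{"offset":[[0,0,0],[0,0,0],[0,0,0],[0,0,0],[0,0,0],[0,0,0],[0,0,0],[0,0,0]],"twist":[[0,0,0.075],[0,0,0.075],[0,0,0.075],[0,0,0.075],[0,0,0.075],[0,0,0.075],[0,0,0.075],[0,0,0.065]],"fingers":[-1,-1,-1,-1,-1,-1,-1,-1]}'
python3 - <<'E'
from h import *
s=bot.sense();print(s['eef_pos'],s['eef_rot'],s['force'],s['wrist_torque'])
save(imaging.get_image('wrist'),'w8.png');save(imaging.get_image('scene'),'s8.png')
a=cv2.imread('pics/s8.png');a=cv2.resize(a[250:350,260:360],None,fx=4,fy=4,interpolation=cv2.INTER_CUBIC)
b=cv2.imread('pics/w8.png');b=cv2.resize(b[150:290,210:350],None,fx=400/140,fy=400/140,interpolation=cv2.INTER_CUBIC)
cv2.imwrite('pics/c14.png',np.hstack([a,b]))
E
```

```text
time_s: 16.03
eef_pos: [464.4, 150.2, 66.5]
eef_rot: [-3.141, -0.005, -0.053]
force: [1.2, -1.6, 7.9]
grip_width: 15.8
[464.40376887 150.24177405  66.49498346] [-3.14130791 -0.00527753 -0.05261092] [ 1.24953088 -1.58391985  7.92483309] [-0.14740306  0.04119361  0.07403363]
```

View pics/c14.png

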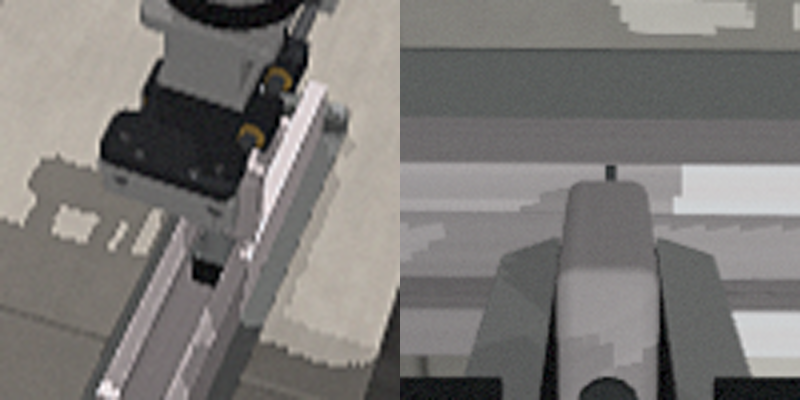

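```bash
python3 -m jog '{"offset":[[0,0,-0.001],[0,0,-0.001],[0,0,-0.001],[0,0,-0.001],[0,0,-0.001],[0,0,-0.001],[0,0,-0.001],[0,0,0]],"twist":[[0,0,0],[0,0,0],[0,0,0],[0,0,0],[0,0,0],[0,0,0],[0,0,0],[0,0,0]],"fingers":[-1,-1,-1,-1,-1,-1,-1,-1]}';  python3 -m jog '{"offset":[[0,0,-0.0005],[0,0,-0.0005],[0,0,0],[0,0,0],[0,0,0],[0,0,0],[0,0,0],[0,0,0]],"twist":[[0,0,0],[0,0,0],[0,0,0],[0,0,0],[0,0,0],[0,0,0],[0,0,0],[0,0,0]],"fingers":[-1,-1,-1,-1,-1,-1,-1,-1]}'
python3 - <<'E'
from h import *
s=bot.sense();print(s['eef_pos'],s['eef_rot'],s['force'],s['wrist_torque'])
E
```

```text
time_s: 16.8
eef_pos: [464.1, 150.3, 73.0]
eef_rot: [-3.141, -0.005, -0.049]
force: [3.4, -0.7, 3.8]
grip_width: 15.8
time_s: 17.47
eef_pos: [463.8, 150.3, 73.6]
eef_rot: [-3.141, -0.004, -0.049]
force: [5.8, -0.4, 4.4]
grip_width: 15.7
[463.753977   150.32508361  73.5787768 ] [-3.14107804 -0.00430443 -0.04932922] [ 5.82503613 -0.38660845  4.41225654] [-0.05808903 -1.36685414 -0.02573542]
```

```bash
python3 -m jog '{"offset":[[0.0005,0,0],[0.0005,0,0],[0,0,0],[0,0,0],[0,0,0],[0,0,0],[0,0,0],[0,0,0]],"twist":[[0,0,0],[0,0,0],[0,0,0],[0,0,0],[0,0,0],[0,0,0],[0,0,0],[0,0,0]],"fingers":[-1,-1,-1,-1,-1,-1,-1,-1]}';python3 - <<'E'
from h import *
s=bot.sense();print(s['eef_pos'],s['eef_rot'],s['force'],s['wrist_torque'])
save(imaging.get_image('wrist'),'w9.png');save(imaging.get_image('scene'),'s9.png')
a=cv2.imread('pics/s9.png');a=cv2.resize(a[250:350,260:360],None,fx=4,fy=4,interpolation=cv2.INTER_CUBIC)
b=cv2.imread('pics/w9.png');b=cv2.resize(b[150:290,210:350],None,fx=400/140,fy=400/140,interpolation=cv2.INTER_CUBIC)
cv2.imwrite('pics/c15.png',np.hstack([a,b]))
E
```

```text
time_s: 18.13
eef_pos: [463.8, 150.3, 73.3]
eef_rot: [-3.141, -0.002, -0.049]
force: [5.0, -0.3, 4.1]
grip_width: 15.9
[463.84093806 150.32047835  73.2568992 ] [-3.14123540e+00 -2.01789491e-03 -4.92629368e-02] [ 4.98147706 -0.28051656  4.12197756] [-0.01962646 -1.23476509 -0.00970905]
```

View pics/c15.png

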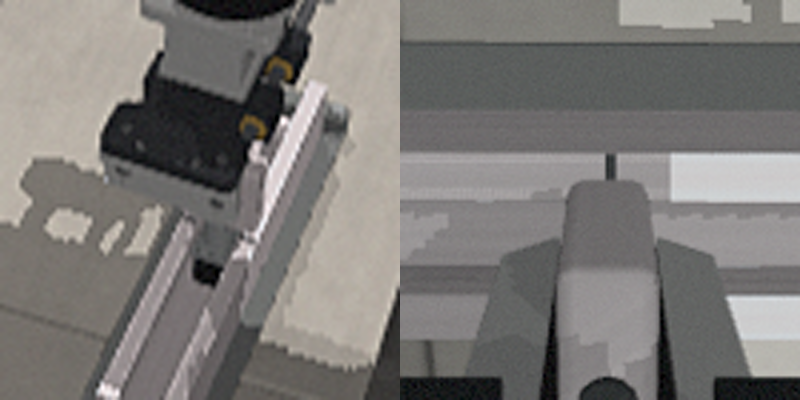

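```bash
python3 -m jog '{"offset":[[0.0005,0,-0.0005],[0.0005,0,-0.0005],[0,0,-0.0005],[0,0,-0.0005],[0,0,0],[0,0,0],[0,0,0],[0,0,0]],"twist":[[0,0,0],[0,0,0],[0,0,0],[0,0,0],[0,0,0],[0,0,0],[0,0,0],[0,0,0]],"fingers":[-1,-1,-1,-1,-1,-1,-1,-1]}';python3 - <<'E'
from h import *
s=bot.sense();print(s['eef_pos'],s['eef_rot'],s['force'],s['wrist_torque'])
E
```

```text
time_s: 18.9
eef_pos: [463.9, 150.3, 73.7]
eef_rot: [-3.141, -0.0, -0.049]
force: [7.9, 1.2, -4.2]
grip_width: 15.4
[463.86006348 150.26722727  73.71521605] [-3.14113669e+00 -4.71775152e-04 -4.93911657e-02] [ 7.89760365  1.18264573 -4.21026348] [ 0.25253131 -1.84675098  0.01923192]
```

```bash
python3 -m jog '{"offset":[[0,0,0.0005],[0,0,0.0005],[0.0005,0,0],[0.0005,0,0],[0.0005,0,0],[0,0,0],[0,0,0],[0,0,0]],"twist":[[0,0,0],[0,0,0],[0,0,0],[0,0,0],[0,0,0],[0,0,0],[0,0,0],[0,0,0]],"fingers":[-1,-1,-1,-1,-1,-1,-1,-1]}';python3 - <<'E'
from h import *
s=bot.sense();print(s['eef_pos'],s['eef_rot'],s['force'],s['wrist_torque'])
E
```

```text
time_s: 19.57
eef_pos: [464.4, 150.2, 73.3]
eef_rot: [-3.142, 0.003, -0.049]
force: [-0.8, 1.7, 4.4]
grip_width: 15.6
[464.39019333 150.22774827  73.33344597] [-3.14155355e+00  2.74411285e-03 -4.92153965e-02] [-0.8382918   1.70043772  4.37821482] [ 0.38162687  0.07082416 -0.03608136]
```

Lateral load is relieved and the lips resisted further lift, so it is seated. Opening gently to a small gap.

```bash
python3 -m jog '{"offset":[[0,0,-0.0003],[0,0,0],[0,0,0],[0,0,0],[0,0,0],[0,0,0],[0,0,0],[0,0,0]],"twist":[[0,0,0],[0,0,0],[0,0,0],[0,0,0],[0,0,0],[0,0,0],[0,0,0],[0,0,0]],"fingers":[-1,-1,-0.5,-0.4,-0.3,-0.2,-0.2,-0.2]}' 10;python3 - <<'E'
from h import *
s=bot.sense();print(s['eef_pos'],s['eef_rot'],s['force'],s['grip_width'])
m=imaging.camera_model('wrist');save(imaging.get_image('wrist'),'w10.png');save(imaging.get_image('scene'),'s10.png')
a=cv2.imread('pics/s10.png');a=cv2.resize(a[250:350,260:360],None,fx=4,fy=4,interpolation=cv2.INTER_CUBIC)
b=cv2.imread('pics/w10.png');b=cv2.resize(b[150:290,210:350],None,fx=400/140,fy=400/140,interpolation=cv2.INTER_CUBIC)
cv2.imwrite('pics/c16.png',np.hstack([a,b]))
E
```

```text
time_s: 20.23
eef_pos: [465.4, 150.0, 74.0]
eef_rot: [3.141, 0.0, -0.049]
force: [-0.1, -0.7, 1.1]
grip_width: 37.6
[465.43824973 150.0333237   74.0266404 ] [ 3.14144135e+00  2.57891574e-04 -4.91831003e-02] [-0.08056661 -0.6785204   1.11621039] 37.606796923521834
```

View pics/c16.png

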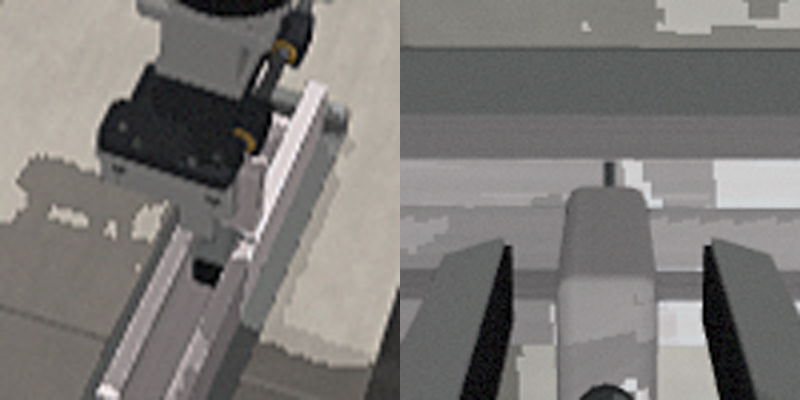

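Released and standing square at the mark. Withdrawing upward, then checking.

```bash
python3 -m jog '{"offset":[[0,0,-0.005],[0,0,-0.012],[0,0,-0.018],[0,0,-0.02],[0,0,-0.02],[0,0,-0.02],[0,0,-0.02],[0,0,-0.012]],"twist":[[0,0,0],[0,0,0],[0,0,0],[0,0,0],[0,0,0],[0,0,0],[0,0,0],[0,0,0]],"fingers":[0,0,0,0,0,0,0,0]}';python3 -m jog '{"offset":[[-0.01,0,0],[-0.01,0,0],[-0.01,0,0],[-0.01,0,0],[-0.005,0,0],[0,0,0],[0,0,0],[0,0,0]],"twist":[[0,0,0],[0,0,0],[0,0,0],[0,0,0],[0,0,0],[0,0,0],[0,0,0],[0,0,0]],"fingers":[0,0,0,0,0,0,0,0]}';python3 - <<'E'
from h import *
import pickle
m=imaging.camera_model('wrist');pickle.dump(m,open('m11.pkl','wb'));save(imaging.get_image('wrist'),'w11.png');ms=imaging.camera_model('scene');save(imaging.get_image('scene'),'s11.png');save(imaging.get_image('top'),'t11.png')
a=cv2.imread('pics/s11.png');a=cv2.resize(a[240:340,270:370],None,fx=4,fy=4,interpolation=cv2.INTER_CUBIC)
b=cv2.imread('pics/w11.png');b=cv2.resize(b[130:250,220:340],None,fx=4,fy=4,interpolation=cv2.INTER_CUBIC)
cv2.imwrite('pics/c17.png',b);cv2.imwrite('pics/c18.png',a)
E
```

```text
time_s: 21.0
eef_pos: [466.5, 150.2, 204.0]
eef_rot: [-3.141, -0.004, -0.049]
force: [-0.3, 0.1, -0.5]
grip_width: 47.2
time_s: 21.67
eef_pos: [420.4, 152.3, 200.7]
eef_rot: [3.142, 0.001, -0.049]
force: [-0.3, 0.5, -0.1]
grip_width: 47.0
```

View pics/c17.png

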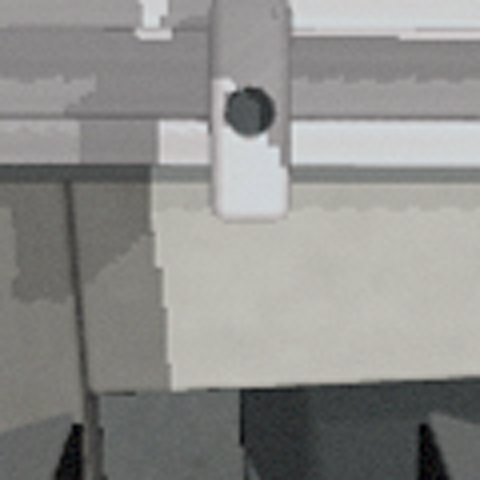

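View pics/c18.png

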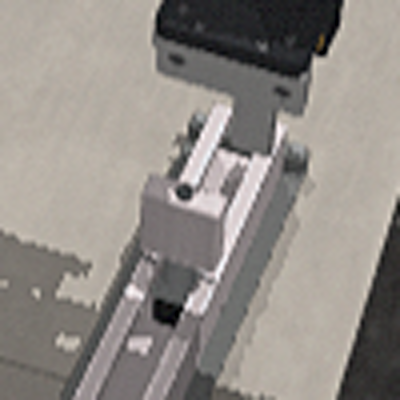

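View pics/s11.png

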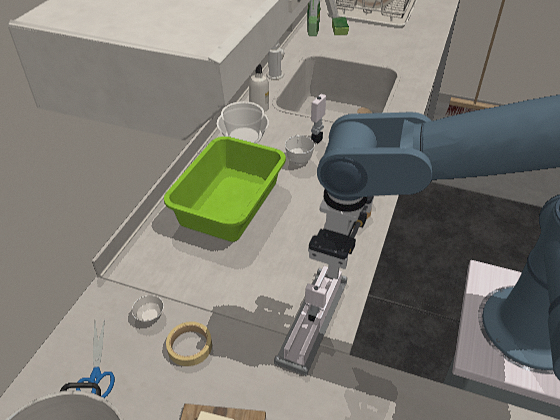

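Run:
```python
from h import *
import pickle
np.set_printoptions(precision=2,suppress=True)
w=pickle.load(open('m11.pkl','rb'));s=imaging.camera_model('scene')
W=lambda x,y:(220+x/4-.4,130+y/4-.4)
print(tri([(w,W(249,110)),(s,(270+184/4-.4,240+191/4-.4))]))
a,b,c,d=[ray(w,W(*p),117) for p in [(211,60),(213,212),(289,60),(288,212)]]
print(ray(w,W(251,218),117),(b+d)/2,np.degrees(np.arctan2(*(a+c-b-d)[1::-1])), np.linalg.norm(b-d))
st=bot.sense();print(st['time_s'],st['force'])
```

```text
[462.23 150.43 118.6 ]
[441.62 151.48 117.  ] [442.83 151.52 117.  ] -2.672546898683238 14.813797627752184
21.8167 [-0.15  0.47  0.93]
```

```bash
python3 -c "
from cell import sign_off; print(sign_off())"
```

```text
the job is handed in; nothing more can be done
None
```

The stop is fitted in the rail at the dark line, locked square across it. I handed the job in at about 22 s of the 67 s allowed.

**What I did:** I took the smaller grey stop from its block and lowered it lengthwise into the slot, with no contact on the way in. I pressed it to about 10 N on the floor, turned it 90° clockwise and let it up until the lips stopped it. Then I released it and withdrew.

**Last checks:**
- **Position:** it stands at y of about 150.4 mm, and the mark is at about 150.
- **Angle:** its yaw is -2.7°, against about -3° for the rail.
- **Locked:** when I pulled gently up, it moved less than 0.5 mm while the measured vertical force went from +4.1 to -4.2 N.
- **Clear of the robot:** the gripper is well away, and the force reads about zero.
- **Other objects:** the tape and cup are unmoved in the last scene picture. The pot was hidden behind the arm there, so I did not check it again, but the arm never went near it.

**Disagreements:** two views put the plate's top at 118.6 mm, where 117 is expected when locked. That is within the camera's 2 mm accuracy. Up to about 8 N of sideways force showed while it seated; I relieved it before letting go.

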